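# Draw the next ink bottle from the gravity rack

## Task

Take the front ink bottle out of the sloped roller rack, so that the bottles behind it roll down and the next one comes to rest upright at the front stop. Keep the bottle upright and stand it in the middle of the empty white tray.

Things in the scene. Friction and masses are not known exactly. Their poses are not given: they have to be found in the camera images.
- bottle_front (a point): Centre of the front ink bottle: round, brown, pale blue screw cap of nearly its width; 46 mm across, 85 mm high, 75 g; this point is 42.5 mm above its underside, z up its axis (x, y of no account). It leans 7 deg toward the front stop, which touches it in front; the next bottle touches it behind. So grip it across the lane: 35 mm free on either side, from 12 mm above its underside up.
- bottle_next (a point): Centre of the second ink bottle in the same lane, same size and axes (a third stands behind it). It touches the front bottle from behind and rolls down by itself, slowly (a second or so), when that is lifted away.
- lane_front (a point): Fixed in the blue ink rack: where a bottle's centre lies when it stands at the front stop. x points level up the lane from stop to back, y across, z up. Roller lane 68 mm wide, 235 long, rising 7 deg to the back; rollers 44 mm above the table at the stop, side plates 12 mm and stop 34 mm above the rollers. A grey rack beside it (left or right) holds wooden blocks.
- ink_tray_in (a point): Centre of the inner floor of the fixed, empty, white square tray, 120 x 120 mm outside, 14 mm high, walls 4 mm, floor 4 mm above the table (this point's height); z up, x and y along its sides.

How it is judged:
On the way:
1. the front bottle is out of the lane and the next one has rolled down to the stop (horizontal distance between bottle_front and lane_front above 0.06 m and distance between bottle_next and lane_front below 0.015 m), for 0.2 s.
At the end, for the whole second after the job is handed in: The former front bottle stands upright (within 10 degrees) on the tray's floor, its axis within 30 mm of the tray's centre; the next bottle stands at the front stop of the rack, its centre within 15 mm of the seated place, leaning no more than 14 degrees (horizontal distance between bottle_front and ink_tray_in below 0.03 m and z of bottle_front in the frame of ink_tray_in below 0.05 m and angle between bottle_front's own z axis and vertical below 0.17 rad and distance between bottle_next and lane_front below 0.015 m and angle between bottle_next's own z axis and vertical below 0.25 rad); the robot touches nothing.
It fails at once if the bottle being carried tips more than 35 degrees from upright (angle between bottle_front's own z axis and vertical above 0.61 rad).
It fails at once if the next bottle is tipped over (angle between bottle_next's own z axis and vertical above 0.61 rad).
It also fails if it takes over 38 s, if anything falls off the work surface, if the arm or the gripper's body presses on something with over 40 N, if the wrist force passes 120 N, or if a joint passes its speed limit or range.

## Robot

A 6-joint arm with a two-finger parallel gripper is mounted at the origin on a cart in front of the work surface, level with it; the furniture and walls round the work are solid. World frame = base frame: x ahead of the robot, y to its left, z up, the work surface at z = 0. Lengths are in m, angles in rad, forces in N, time in s.
With the tool pointing down it reaches from about 0.35 to 0.775 m from the base axis. Payload 5.5 kg.
Tool frame: the origin (TCP) lies midway between the tips of the shut fingers; the grasp point (between the pads) lies 19 mm behind it; z points along the fingers, y is the line along which they close (so a half turn about z gives the same grasp; the last joint's range is limited). The gripper opens to 85 mm and grips with 20 to 120 N. Pads are 22 mm wide; open, the fingers measure 114 mm over their backs; the gripper's body (76 mm by 85 mm) begins 54 mm behind the grasp point. The pads swing forward as they close: fully open they stand 13 mm farther back than shut.
Start: joints at [-1.35, 0.313, 0.046, 1.304, 0, 1.431], TCP at [0.203, -0.538, 0.231] pointing down, gripper open.
Joint ranges: [-2.76, 2.76], [-0.86, 1.69], [-1.03, 1.26], [-2.2, 2.34], [-1.47, 1.5], [-3.14, 3.14]. Speed limits (rad/s): [2.57, 2.57, 3.14, 3.14, 3.14, 3.14].

## Interface

Orientations are given as a unit quaternion [w, x, y, z].
In Python, from workcell import env gives the robot as it stands.
- The arm moves only by the tool move_arm, never from a script. Its argument "targets" is a list of rows, each a list of 3 entries, a list of its own where there are three numbers: the shift along the tool's x, y, z in mm, then the turn, a rotation vector about the tool's x, y, z in units of 10 degrees (1.0 is 10 degrees), then the closure, from -1 (fully open) to 1 (shut). In form: [[[dx, dy, dz], [ax, ay, az], gripper], ...]. A call has 1 to 5 rows; each row is the pose to reach, as a shift and turn from the pose commanded when the call began, along the tool's axes at that moment; what a row does not reach only later rows make up. A row lasts 1/8 s, in which the tool goes at most 62.5 mm and 10.7 degrees, less where a joint would pass 70% of its speed; a pose out of reach is approached as far as the arm can. A call with a gripper value outside its range is refused whole. The fingers move at their own pace and stop on an object; "squeeze" is the grip in N (left out, the last holds). Time passes only in rows, so rows that repeat a pose let the fingers close. It gives the time, the measured TCP pose, the force, the opening and the grip force at its end, in the units of the state.
- env.get_state(): the state, without advancing time (a new reading comes with each control period).
- env.read_camera(name): name is "side" or "top"; returns a dict with "pixels" (420x560x3 uint8, red, green, blue), "fovy" (degrees; the focal length in pixels is half the picture's height over the tangent of half this angle, whatever the lens; pixels are square), "cx", "cy" (the principal point, pixels), "extrinsics" (4x4, takes a point from world to camera coordinates). Camera axes: x right, y up, looking along -z (the intrinsics and any distortion apply to the point x, -y, -z); pixel columns grow to the right and rows downward; lengths in m; the calibration is good to about 2 mm. A picture is of the moment at which its call begins. There is no depth.
- env.hand_in(): hands the job in; it is judged then, once.
Trained networks look in a picture, given as the dict that the camera call returned (one of the last four; its "shot" number tells which), for a name from the list of things; names that differ only in an ending like _2 or _b are one class to them, and where a whole thing is asked for, a point or a joint stands for the part that bears it (a point fixed in the world has none). Each returns a list of dicts, best first, with "confidence" (0 to 1); they miss things now and then, are a little off and sometimes report something else, mostly with a low value. They report only what shows in the picture. A call takes as long as a camera call.
- env.spot_in(thing, picture): "centre" ([x, y, z] in m, in world coordinates, good to about 4 mm: the middle of the surface that is visible of it).
- env.regions_of(thing, picture): "mask" (420x560 bool, what is visible of it).
- env.landmark_of(thing, picture): "centre" ([x, y, z] in m, in world coordinates, good to about 4 mm: a listed point, or the origin of a listed thing).
The state is a dict: "clock": time; "joint_pos": joint angles; "qvel": joint speeds; "tau": joint torques, N m; "tcp_pos": TCP position; "orientation": TCP orientation; "wrist_force": force on the tool from outside, world axes, zero at the start; "ft_torque": the same for the moment, N m; "finger_gap": finger opening in m; "grip_force": force on a finger pad.
Only numpy, scipy, OpenCV 4.12 (cv2) and the standard library are available. Lean on these libraries where they do the work, as an engineer would, in place of code of your own. Each camera call takes 0.05 s, during which the arm holds its last target. There are 200 camera calls.

## Working session

There is one attempt and no reset: what is moved stays moved. The work goes in short steps, Python scripts to look and compute and a tool call to move; the robot and the scene stay as the last step left them, time stands still between calls to the robot, and variables do not carry over. Pictures are saved under pics/ and viewed, at most 10 in all, crops included, and the job is handed in when it is done.

Besides the shell and the picture viewer there is one more tool, called as name([rows], argument=value, ...), one row to a line, values as JSON. move_arm: Moves the arm, as the interface text tells. Its arguments: {"type":"object","properties":{"targets":{"type":"array","items":{"type":"array"}},"squeeze":{"type":"number"}},"required":["targets"]}

```bash
mkdir -p pics; ls
cat > h.py <<'E'
import numpy as np, cv2
from workcell import env
def look(names=("side","top"),save=None):
    P={}
    for n in names:
        P[n]=env.read_camera(n)
        if save: cv2.imwrite(f"pics/{save}_{n}.png",cv2.cvtColor(P[n]["pixels"],cv2.COLOR_RGB2BGR))
    return P
E
python3 - <<'E'
from h import *
P=look(save="a")
a=cv2.imread("pics/a_side.png");b=cv2.imread("pics/a_top.png")
for n,p in P.items():
    print(n,{k:v for k,v in p.items() if k not in("pixels",)})
    for t in ["bottle_front","bottle_next","lane_front","ink_tray_in"]:
        for f in (env.landmark_of,env.spot_in):
            print(t,f.__name__,[(np.round(d["centre"],4).tolist(),round(d["confidence"],2)) for d in f(t,p)[:4]])
print(env.get_state())
E
```

```text
pics
side {'fovy': 57.55427794421651, 'cx': 276.8854705022713, 'cy': 219.1915507863087, 'extrinsics': array([[-0.81467173, -0.57960103,  0.01930368,  0.44153064],
       [ 0.29193781, -0.38112405,  0.87722105, -0.1969004 ],
       [-0.50108113,  0.72028266,  0.47969844, -0.75194681],
       [ 0.        ,  0.        ,  0.        ,  1.        ]]), 'shot': 1}
bottle_front call [([0.5194, 0.0329, 0.0863], 0.74)]
bottle_front call [([0.5123, 0.0571, 0.1036], 0.83)]
bottle_next call [([0.5646, 0.0306, 0.0956], 0.57), ([0.5193, 0.0387, 0.0906], 0.54), ([0.4114, 0.2432, 0.0023], 0.2)]
bottle_next call [([0.5554, 0.0506, 0.1097], 0.84)]
lane_front call [([0.5207, 0.0372, 0.0904], 0.89)]
lane_front call [([0.5974, 0.058, 0.0532], 0.77)]
ink_tray_in call [([0.4131, 0.244, 0.0003], 0.95), ([0.5229, 0.0394, 0.0922], 0.68)]
ink_tray_in call [([0.4101, 0.2476, 0.0008], 0.82)]
top {'fovy': 42.11937717201908, 'cx': 273.13330633763394, 'cy': 203.45411490953967, 'extrinsics': array([[ 0.01602568, -0.9998331 , -0.00877154,  0.06442767],
       [ 0.99303021,  0.01489094,  0.11691561, -0.48222372],
      
[... 513 characters left out ...]
'clock': 0.9, 'joint_pos': array([-1.34961126e+00,  3.13175486e-01,  4.60748181e-02,  1.30359332e+00,
       -1.21440581e-05,  1.43118929e+00]), 'qvel': array([ 0.00066371,  0.00138316, -0.00056253, -0.00054698,  0.00141099,
       -0.00163564]), 'tau': array([ 9.48611196e-04, -4.80449975e+01,  2.98812801e+01,  3.86945021e-05,
       -1.00001528e-04, -1.77678322e-05]), 'tcp_pos': array([ 0.20297448, -0.53801658,  0.23132682]), 'orientation': array([ 5.13744403e-05,  9.83772709e-01,  1.79419213e-01, -3.98040810e-06]), 'wrist_force': array([-0.77825831, -0.33643743, -0.51149953]), 'ft_torque': array([ 0.04652562, -0.03117749, -0.04902285]), 'grip_force': 0.0, 'finger_gap': 0.08554124529192159}
```

View pics/a_side.png

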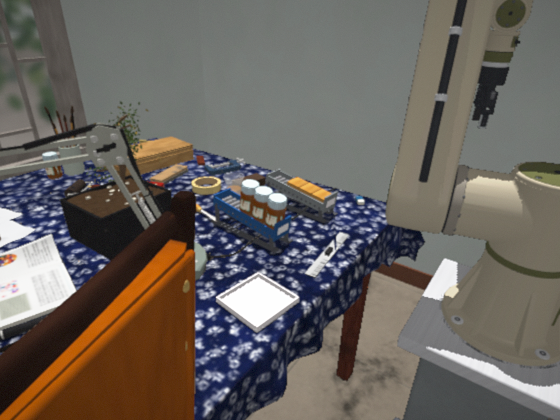

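View pics/a_top.png

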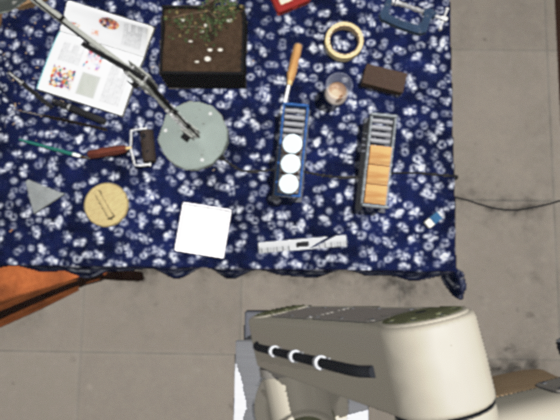

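The side view shows the blue rack with three capped bottles, front one at about (276,205), and the tray at (258,300). The top view has the caps at (289,183), (290,163) and (292,143), and the tray at (203,230). The lane points almost along +x. Next I'll refine the positions from the pixels.

```bash
cat >> h.py <<'E'
def ray(p,u,v):
    f=210/np.tan(np.radians(p["fovy"])/2); E=p["extrinsics"]; R=E[:3,:3]
    return -R.T@E[:3,3], R.T@np.array([(u-p["cx"])/f,-(v-p["cy"])/f,-1.])
def onz(p,u,v,z):
    c,d=ray(p,u,v); return c+d*(z-c[2])/d[2]
def proj(p,X):
    f=210/np.tan(np.radians(p["fovy"])/2); c=p["extrinsics"]@np.r_[X,1.]
    return np.array([p["cx"]-f*c[0]/c[2],p["cy"]+f*c[1]/c[2]])
E
python3 - <<'E'
from h import *
P=look(); p=P["top"]; s=P["side"]
im=p["pixels"].astype(int)
hsv=cv2.cvtColor(p["pixels"],cv2.COLOR_RGB2HSV)
g=cv2.cvtColor(p["pixels"],cv2.COLOR_RGB2GRAY)
for c in cv2.HoughCircles(cv2.resize(g[120:210,260:320],None,fx=8,fy=8,interpolation=cv2.INTER_CUBIC),cv2.HOUGH_GRADIENT,1,100,param1=100,param2=20,minRadius=55,maxRadius=100)[0]:
    u,v=260+c[0]/8,120+c[1]/8; print("cap",u.round(1),v.round(1),c[2]/8,onz(p,u-.5,v-.5,.132).round(4))
m=env.regions_of("ink_tray_in",p)
for d in m[:2]:
    k=d["mask"].astype(np.uint8); r=cv2.minAreaRect(cv2.findNonZero(k)); print("tray",d["confidence"],r,onz(p,*r[0],.010).round(4))
    for q in cv2.boxPoints(r): print(onz(p,*q,.014).round(3))
m=env.regions_of("ink_tray_in",s)
for d in m[:1]:
    r=cv2.minAreaRect(cv2.findNonZero(d["mask"].astype(np.uint8)));print("side tray",r,onz(s,*r[0],.01).round(4))
for X in ([.515,.036,.132],[.415,.246,.004]): print(proj(p,X),proj(s,X))
for t in ["bottle_front","bottle_next"]:
    for n,q in P.items():
        for d in env.regions_of(t,q)[:2]:
            ys,xs=np.nonzero(d["mask"]);print(t,n,round(d["confidence"],2),xs.min(),xs.max(),ys.min(),ys.max())
for r in ("lane_front",):
    for d in env.regions_of(r,p)[:2]:
        q=cv2.minAreaRect(cv2.findNonZero(d["mask"].astype(np.uint8)));print(r,d["confidence"],q,[onz(p,*x,.06).round(3).tolist() for x in cv2.boxPoints(q)])
c=p["pixels"][115:260,170:330]; cv2.imwrite("pics/b.png",cv2.cvtColor(cv2.resize(c,None,fx=4,fy=4,interpolation=cv2.INTER_CUBIC),cv2.COLOR_RGB2BGR))
E
```

```text
cap 292.6 143.8 10.05 [0.6069 0.0301 0.132 ]
cap 288.7 183.8 9.8625 [0.5151 0.0377 0.132 ]
cap 290.2 163.8 9.775 [0.5608 0.0349 0.132 ]
tray 0.59 ((202.81503295898438, 229.70228576660156), (50.02681350708008, 49.19050216674805), 8.746162414550781) [0.416  0.2435 0.01  ]
[0.365 0.311 0.014]
[0.484 0.297 0.014]
[0.467 0.175 0.014]
[0.348 0.19  0.014]
side tray ((256.7607421875, 299.17755126953125), (52.900840759277344, 67.6415786743164), 53.426971435546875) [0.4147 0.2496 0.01  ]
[288.94401041 183.35944724] [278.40413182 196.13632386]
[202.11313602 230.24582234] [257.75651696 300.47839481]
bottle_front side 0.96 265 285 194 228
bottle_front top 0.89 279 298 174 194
bottle_next side 0.96 252 271 187 222
bottle_next top 0.79 280 300 154 174
lane_front 0.74 ((291.6241760253906, 151.51034545898438), (30.39464569091797, 97.57843780517578), 4.763641834259033) [[0.488, 0.073, 0.06], [0.726, 0.058, 0.06], [0.721, -0.016, 0.06], [0.483, 0.002, 0.06]]
```

View pics/b.png

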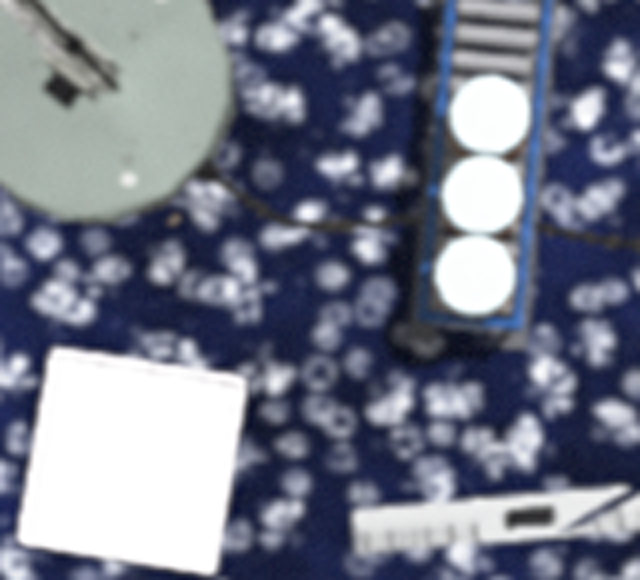

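```bash
cat >> h.py <<'E'
from scipy.spatial.transform import Rotation as Ro
def tool(yaw,tilt=0):  # tool x at yaw+180 deg, z down, leaning with the bottle (top toward stop) by tilt
    return Ro.from_euler("z",yaw,degrees=True)*Ro.from_euler("y",-tilt,degrees=True)*Ro.from_matrix(np.diag([-1.,1,-1]))
def delta(p,R):
    s=env.get_state(); q=s["orientation"]; R0=Ro.from_quat(np.r_[q[1:],q[0]])
    print("t",s["clock"],"mm",np.round(1000*R0.inv().apply(np.array(p)-s["tcp_pos"]),1),"rot10",np.round(np.degrees((R0.inv()*R).as_rotvec())/10,2))
C=np.array([.520,.0372,.089]); G=tool(-4.7,7); A=-G.as_matrix()[:,2]
E
python3 - <<'E'
from h import *
print(A,G.as_matrix())
delta(C+.11*A,tool(-4.7,0)); delta(C+.11*A,G)
E
```

```text
[-0.12145954  0.00998579  0.99254615] [[-9.89208603e-01  8.19385086e-02  1.21459544e-01]
 [ 8.13277514e-02  9.96637387e-01 -9.98579225e-03]
 [-1.21869343e-01 -8.67361738e-19 -9.92546152e-01]]
t 1.35 mm [ 487.6 -432.    33.1] rot10 [  0.     0.   -15.46]
t 1.35 mm [ 487.6 -432.    33.1] rot10 [ -0.94  -0.21 -15.44]
```

move_arm([
  [[45, -40, 0], [0, 0, -1], -1],
  [[90, -80, 0], [0, 0, -2], -1],
  [[140, -125, 0], [0, 0, -3], -1],
  [[190, -170, 0], [0, 0, -4], -1],
  [[235, -210, 0], [0, 0, -5], -1],
])

```text
clock: 1.98
tcp_pos: [0.346, -0.2633, 0.2315]
orientation: [0.001, 0.814, 0.58, 0.0]
wrist_force: [0.4, -0.8, -0.2]
finger_gap: 0.0852
grip_force: 0.0
```

```bash
python3 -c "
from h import *
delta(C+.11*A,tool(-4.7,0)); delta(C+.11*A,G)"
```

```text
t 1.975 mm [337.5  53.5  33.3] rot10 [ 0.000e+00  1.000e-02 -1.043e+01]
t 1.975 mm [337.5  53.5  33.3] rot10 [ -0.64  -0.49 -10.42]
```

move_arm([
  [[40, 5, 0], [0, 0, -1], -1],
  [[80, 12, 0], [0, 0, -2], -1],
  [[120, 18, 0], [0, 0, -3], -1],
  [[160, 25, 0], [0, 0, -4], -1],
  [[200, 32, 0], [0, 0, -5], -1],
])

```text
clock: 2.6
tcp_pos: [0.4424, -0.0856, 0.2316]
orientation: [0.0, 0.492, 0.87, -0.0]
wrist_force: [0.4, -0.3, -0.2]
finger_gap: 0.0856
grip_force: 0.0
```

```bash
python3 -c "
from h import *
delta(C+.11*A,tool(-4.7,0)); delta(C+.11*A,G)"
```

```text
t 2.6 mm [ 73.2 118.9  33.4] rot10 [ 0.    0.01 -5.43]
t 2.6 mm [ 73.2 118.9  33.4] rot10 [-0.33 -0.64 -5.42]
```

move_arm([
  [[15, 24, 0], [0, 0, -1], -1],
  [[30, 48, 0], [0, 0, -2], -1],
  [[45, 72, 0], [0, 0, -3], -1],
  [[60, 96, 0], [0, 0, -4], -1],
  [[73, 119, 0], [0, 0, -5], -1],
])

```text
clock: 3.22
tcp_pos: [0.5073, 0.0376, 0.2314]
orientation: [0.0, 0.078, 0.997, -0.0]
wrist_force: [0.8, 0.2, 0.1]
finger_gap: 0.0854
grip_force: 0.0
```

```bash
python3 -c "
from h import *
delta(C+.11*A,G)"
```

```text
t 3.225 mm [ 0.7  0.6 33.2] rot10 [-0.03 -0.7  -0.43]
```

move_arm([
  [[0, 0, 15], [0, -0.35, -0.2], -1],
  [[0, 1, 33], [0, -0.7, -0.43], -1],
  [[0, 1, 33], [0, -0.7, -0.43], -1],
  [[0, 1, 33], [0, -0.7, -0.43], -1],
])

```text
clock: 3.72
tcp_pos: [0.5077, 0.0375, 0.1993]
orientation: [0.061, 0.044, 0.997, -0.005]
wrist_force: [0.6, -0.5, 0.1]
finger_gap: 0.0855
grip_force: 0.0
```

Run:
```python
from h import *
P=look()
delta(C+.11*A,G);delta(C-.012*A,G); print(env.get_state()["joint_pos"].round(2))
out=[]
for n,(x,y,w,h) in {"side":(210,150,110,110),"top":(230,110,110,110)}.items():
    c=P[n]["pixels"][y:y+h,x:x+w]; out.append(cv2.resize(c,(396,396),interpolation=cv2.INTER_CUBIC))
cv2.imwrite("pics/c.png",cv2.cvtColor(np.hstack(out),cv2.COLOR_RGB2BGR))
print(proj(P["side"],env.get_state()["tcp_pos"]),proj(P["top"],env.get_state()["tcp_pos"]))
```

```text
t 3.825 mm [1.9 0.8 1.1] rot10 [-0.03  0.01 -0.03]
t 3.825 mm [  2.1   1.5 123.1] rot10 [-0.03  0.01 -0.03]
[-0.08  0.1  -0.31  1.04 -0.01  0.01]
[281.05928347 170.63605287] [288.92573204 181.58471669]
```

View pics/c.png

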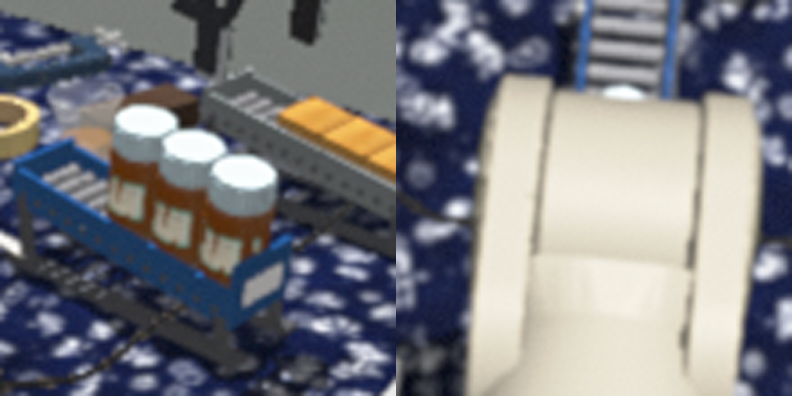

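The fingers, at about (267,168) and (295,160) in the side view, straddle the lane above the front cap at (277,198), as the projection predicts. Going down now.

move_arm([
  [[2, 1, 30], [0, 0, 0], -1],
  [[2, 1, 60], [0, 0, 0], -1],
  [[2, 1, 85], [0, 0, 0], -1],
  [[2, 1, 105], [0, 0, 0], -1],
  [[2, 1, 122], [0, 0, 0], -1],
])

```text
clock: 4.45
tcp_pos: [0.521, 0.0366, 0.0767]
orientation: [0.061, 0.044, 0.997, -0.005]
wrist_force: [-0.8, 0.6, 0.8]
finger_gap: 0.0852
grip_force: 0.0
```

Run:
```python
from h import *
p=look(("side",))["side"]
delta(C-.012*A,G); print(env.get_state()["wrist_force"])
c=p["pixels"][140:250,210:350]
cv2.imwrite("pics/d.png",cv2.cvtColor(cv2.resize(c,None,fx=4,fy=4,interpolation=cv2.INTER_CUBIC),cv2.COLOR_RGB2BGR))
```

```text
t 4.5 mm [-1.7  0.6 -2.2] rot10 [-0.03 -0.01 -0.04]
[-1.06285772  0.13275467 -0.8859051 ]
```

View pics/d.png

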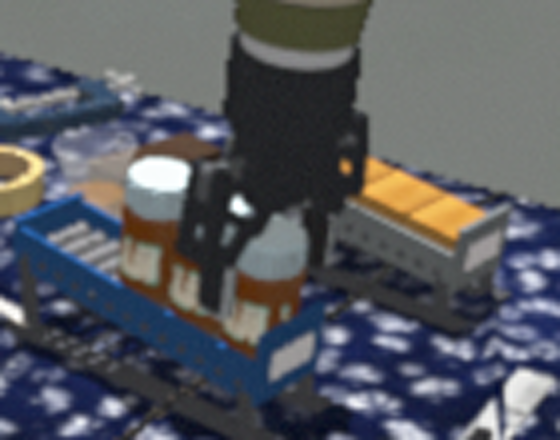

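The fingers stand on either side of the front bottle and nothing is in contact yet. Closing.

move_arm([
  [[0, 0, 0], [0, 0, 0], 0],
  [[0, 0, 0], [0, 0, 0], 0.2],
  [[0, 0, 0], [0, 0, 0], 1],
  [[0, 0, 0], [0, 0, 0], 1],
  [[0, 0, 0], [0, 0, 0], 1],
], squeeze=30)

```text
clock: 5.12
tcp_pos: [0.5209, 0.037, 0.0781]
orientation: [0.062, 0.044, 0.997, -0.005]
wrist_force: [-0.2, 0.0, 6.3]
finger_gap: 0.0432
grip_force: 30.5
```

move_arm([
  [[0, 0, 0], [0, 0, 0], 1],
  [[0, 0, -4], [0, 0, 0], 1],
])

```text
clock: 5.38
tcp_pos: [0.5201, 0.0368, 0.0812]
orientation: [0.062, 0.044, 0.997, -0.005]
wrist_force: [2.4, -0.1, -1.8]
finger_gap: 0.0436
grip_force: 30.8
```

move_arm([
  [[0, 0, -15], [0, 0, 0], 1],
  [[0, 0, -40], [0, 0, 0], 1],
  [[0, 0, -70], [0, 0, 0], 1],
  [[0, 0, -100], [0, 0, 0], 1],
  [[0, 0, -125], [0, 0, 0], 1],
])

```text
clock: 6.0
tcp_pos: [0.5032, 0.0389, 0.2066]
orientation: [0.06, 0.044, 0.997, -0.005]
wrist_force: [0.5, -0.3, -0.8]
finger_gap: 0.0434
grip_force: 30.9
```

move_arm([
  [[0, 0, 0], [0, 0, 0], 1],
  [[0, 0, 0], [0, 0, 0], 1],
  [[0, 0, 0], [0, 0, 0], 1],
  [[0, 0, 0], [0, 0, 0], 1],
  [[0, 0, 0], [0, 0, 0], 1],
])

```text
clock: 6.62
tcp_pos: [0.504, 0.0389, 0.2044]
orientation: [0.06, 0.044, 0.997, -0.005]
wrist_force: [0.2, -0.4, -0.4]
finger_gap: 0.0436
grip_force: 30.9
```

Run:
```python
from h import *
P=look();p=P["side"]
for n in ("bottle_front","bottle_next"):
    print(n,[(d["centre"],d["confidence"]) for d in env.landmark_of(n,p)])
c=p["pixels"][110:250,190:350]
cv2.imwrite("pics/e.png",cv2.cvtColor(cv2.resize(c,None,fx=4,fy=4,interpolation=cv2.INTER_CUBIC),cv2.COLOR_RGB2BGR))
T=np.array([.4155,.246,.004]); s=env.get_state(); print(s["tcp_pos"],s["finger_gap"])
for y in (-4.7,20): delta(T+[0,0,.15],tool(y))
```

```text
bottle_front [([0.5039, 0.0352, 0.2115], 0.77)]
bottle_next [([0.5504, 0.035, 0.0909], 0.74)]
[0.50427564 0.03888594 0.20485437] 0.04321103722403401
t 6.825 mm [111.9 198.8  36.6] rot10 [-0.03  0.7  -0.03]
t 6.825 mm [111.9 198.8  36.6] rot10 [-0.18  0.68 -2.5 ]
```

View pics/e.png

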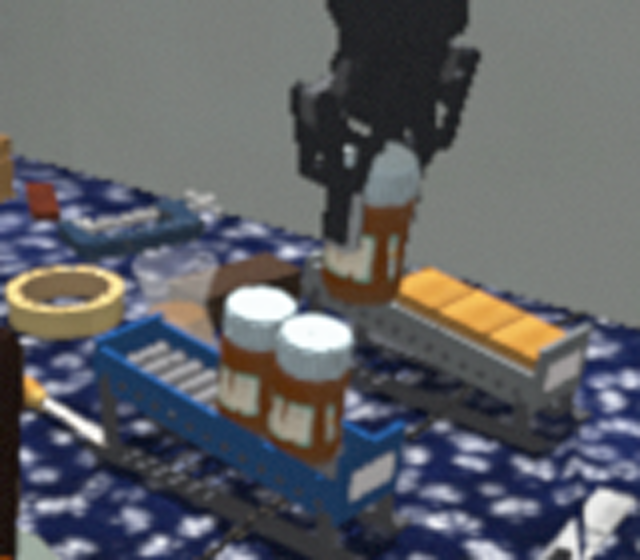

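The bottle is held and upright, and the next one, with its cap at crop (312,345), is rolling toward the stop. Carrying the bottle to the tray.

move_arm([
  [[15, 28, 5], [0, 0.1, 0], 1],
  [[40, 70, 12], [0, 0.3, 0], 1],
  [[67, 120, 22], [0, 0.5, 0], 1],
  [[92, 165, 30], [0, 0.6, 0], 1],
  [[112, 199, 37], [0, 0.7, 0], 1],
])

```text
clock: 7.45
tcp_pos: [0.4147, 0.248, 0.1534]
orientation: [-0.0, 0.043, 0.999, -0.002]
wrist_force: [0.4, -0.5, -0.9]
finger_gap: 0.0433
grip_force: 31.0
```

move_arm([
  [[0, 0, 0], [0, 0, 0], 1],
  [[0, 0, 0], [0, 0, 0], 1],
  [[0, 0, 0], [0, 0, 0], 1],
])

```text
clock: 7.82
tcp_pos: [0.4162, 0.2455, 0.1541]
orientation: [0.0, 0.045, 0.999, -0.002]
wrist_force: [-0.3, 0.4, -2.0]
finger_gap: 0.0431
grip_force: 31.0
```

Run:
```python
from h import *
P=look();p=P["side"]
for n in ("bottle_front","bottle_next"):
  for q in P.values():
    print(n,[(d["centre"],d["confidence"]) for d in env.landmark_of(n,q)])
for n in ("ink_tray_in",): print([(d["centre"],d["confidence"]) for d in env.landmark_of(n,p)])
c=p["pixels"][150:340,170:350]
cv2.imwrite("pics/f.png",cv2.cvtColor(cv2.resize(c,None,fx=3.1,fy=3.1,interpolation=cv2.INTER_CUBIC),cv2.COLOR_RGB2BGR))
T=np.array([.4155,.246,.004]); s=env.get_state(); print(s["tcp_pos"],s["finger_gap"],s["wrist_force"])
delta(T+[0,0,.034],tool(-4.7))
```

```text
bottle_front [([0.4189, 0.2441, 0.1628], 0.98)]
bottle_front [([0.4184, 0.242, 0.1693], 0.42), ([0.4165, 0.2472, 0.0084], 0.27)]
bottle_next []
bottle_next [([0.5283, 0.0366, 0.0845], 0.66)]
[([0.4116, 0.2476, -0.0025], 0.76)]
[0.41573443 0.24589956 0.15378299] 0.04295630903044872 [-0.34039689  0.06056357 -0.89429442]
t 8.175 mm [  0.3   0.6 115.8] rot10 [-0.03  0.   -0.04]
```

View pics/f.png

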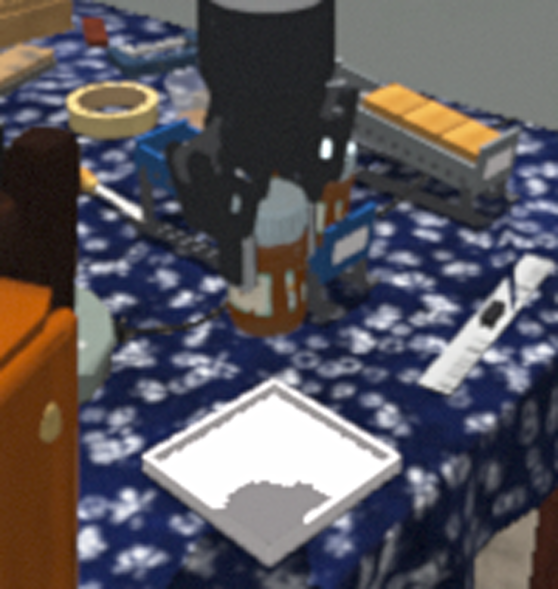

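The bottle hangs over the tray and the next bottle looks to be at the stop. Lowering.

move_arm([
  [[0, 0, 20], [0, 0, 0], 1],
  [[0, 0, 50], [0, 0, 0], 1],
  [[0, 0, 80], [0, 0, 0], 1],
  [[0, 0, 100], [0, 0, 0], 1],
  [[0, 0, 110], [0, 0, 0], 1],
])

```text
clock: 8.8
tcp_pos: [0.4148, 0.2454, 0.0426]
orientation: [-0.001, 0.044, 0.999, -0.003]
wrist_force: [-0.0, -0.6, 0.6]
finger_gap: 0.0433
grip_force: 31.0
```

move_arm([
  [[0, 0, 0], [0, 0, 0], 1],
  [[0, 0, 2], [0, 0, 0], 1],
  [[0, 0, 4], [0, 0, 0], 1],
  [[0, 0, 5], [0, 0, 0], 1],
  [[0, 0, 6], [0, 0, 0], 1],
])

```text
clock: 9.43
tcp_pos: [0.4156, 0.2458, 0.0378]
orientation: [0.0, 0.044, 0.999, -0.002]
wrist_force: [-0.8, -0.1, -1.6]
finger_gap: 0.0429
grip_force: 31.1
```

move_arm([
  [[0, 0, 1], [0, 0, 0], 1],
  [[0, 0, 2], [0, 0, 0], 1],
  [[0, 0, 2], [0, 0, 0], 1],
])

```text
clock: 9.8
tcp_pos: [0.4157, 0.2457, 0.036]
orientation: [0.0, 0.044, 0.999, -0.002]
wrist_force: [0.3, -0.2, 2.2]
finger_gap: 0.0431
grip_force: 31.0
```

move_arm([
  [[0, 0, 1], [0, 0, 0], 1],
  [[0, 0, 2], [0, 0, 0], 1],
  [[0, 0, 2], [0, 0, 0], 1],
])

```text
clock: 10.18
tcp_pos: [0.4167, 0.2459, 0.0356]
orientation: [0.001, 0.044, 0.999, -0.002]
wrist_force: [-2.4, -1.6, 16.4]
finger_gap: 0.0431
grip_force: 31.0
```

Contact is made (16 N), so I'll ease off and release gently.

move_arm([
  [[0, 0, -1], [0, 0, 0], 1],
  [[0, 0, -2], [0, 0, 0], 0.2],
  [[0, 0, -2], [0, 0, 0], -0.4],
  [[0, 0, -2], [0, 0, 0], -1],
  [[0, 0, -2], [0, 0, 0], -1],
])

```text
clock: 10.8
tcp_pos: [0.4152, 0.2457, 0.0355]
orientation: [-0.0, 0.044, 0.999, -0.002]
wrist_force: [0.1, 0.6, 0.7]
finger_gap: 0.0852
grip_force: 0.0
```

move_arm([
  [[0, 0, -2], [0, 0, 0], -1],
  [[0, 0, -2], [0, 0, 0], -1],
  [[0, 0, -5], [0, 0, 0], -1],
])

```text
clock: 11.18
tcp_pos: [0.4153, 0.2456, 0.0406]
orientation: [-0.0, 0.044, 0.999, -0.002]
wrist_force: [-0.1, 0.0, 0.5]
finger_gap: 0.0853
grip_force: 0.0
```

move_arm([
  [[0, 0, -15], [0, 0, 0], -1],
  [[0, 0, -40], [0, 0, 0], -1],
  [[0, 0, -70], [0, 0, 0], -1],
  [[0, 0, -110], [0, 0, 0], -1],
  [[0, 0, -150], [0, 0, 0], -1],
])

```text
clock: 11.8
tcp_pos: [0.4154, 0.2464, 0.193]
orientation: [0.0, 0.044, 0.999, -0.002]
wrist_force: [0.7, -0.1, 0.2]
finger_gap: 0.0851
grip_force: 0.0
```

Run:
```python
from h import *
P=look();p=P["side"]
for n in ("bottle_front","bottle_next"):
  for q in P.values():
    print(n,[(d["centre"],d["confidence"]) for d in env.landmark_of(n,q)])
c=p["pixels"][150:340,170:350]
cv2.imwrite("pics/g.png",cv2.cvtColor(cv2.resize(c,None,fx=3.1,fy=3.1,interpolation=cv2.INTER_CUBIC),cv2.COLOR_RGB2BGR))
```

```text
bottle_front [([0.417, 0.2444, 0.0472], 0.77)]
bottle_front []
bottle_next [([0.5176, 0.0357, 0.0871], 0.69)]
bottle_next [([0.5187, 0.035, 0.0851], 0.55)]
```

View pics/g.png

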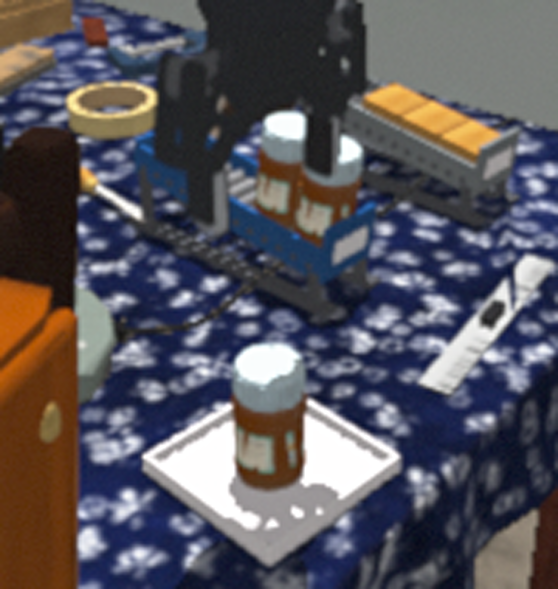

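The bottle stands upright mid-tray, with its base at crop (268,475). The next bottle is at the stop and the gripper is clear of everything.

```bash
python3 -c "
from h import *
print(env.hand_in())"
```

```text
the job is handed in; nothing more can be done
None
```

The front bottle stands upright near the middle of the white tray, and the next bottle has rolled down to the front stop. I handed the job in at about 12 s with the gripper clear; the hand-in gave no verdict.

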